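# Click a food box lid shut all round

### The arm

A 7-joint arm with a two-finger parallel gripper is mounted at the origin on the work surface. World frame = base frame: x ahead of the robot, y to its left, z up, the work surface at z = 0. Lengths are in m, angles in rad, forces in N, time in s.
With the tool pointing down it reaches from about 0.4 to 0.875 m from the base axis. Payload 19.3 kg.
Tool frame: the origin (TCP) lies at the very end of the fingers, on their centre line; the grasp point (between the pads) lies 19 mm behind it; z points along the fingers, y is the direction in which the jaws open and shut (so a half turn about z gives the same grasp; the last joint's range is limited). The gripper opens to 85 mm and grips with 20 to 120 N. Pads are 22 mm wide; open, the fingers measure 114 mm over their backs; the gripper's body (76 mm by 85 mm) begins 54 mm behind the grasp point. The pads swing forward as they close: fully open they stand 13 mm farther back than shut.
Start: joints at [-1.174, 0.521, -0.036, 1.599, 0.021, 1.021, -0.113], TCP at [0.281, 0.558, 0.231] pointing down, gripper open.
Joint ranges: [-2.91, 2.91], [-0.3, 2.13], [-1.5, 1.42], [0.17, 2.43], [-1.26, 4.41], [0.16, 1.93], [-2.52, 2.52]. Speed limits (rad/s): [1.89, 1.89, 2.39, 2.39, 3.01, 3.01, 3.01].

### API

Orientations are given as [roll, pitch, yaw] about the fixed x, y, z axes, in that order (R = Rz(yaw) Ry(pitch) Rx(roll)).
In Python, from bench import robot, camera, camera_info gives the robot as it stands.
- The arm moves only by the shell command python3 -m pendant 'ROWS' [FORCE]. ROWS is text: rows parted by semicolons, each of 7 numbers parted by spaces: the turn, a rotation vector about the tool's x, y, z in rad, then the shift along the tool's x, y, z in m, then the finger opening in m, from 0 to 0.0854. In form: wx wy wz tx ty tz gripper; .... A call has 1 to 10 rows; each row is the pose to reach, as a shift and turn from the pose measured when the call began, along the tool's axes at that moment; what a row does not reach only later rows make up. A row lasts 1/12 s, in which the tool goes at most 41.7 mm and 7.16 degrees, less where a joint would pass 70% of its speed; a pose out of reach is approached as far as the arm can. A call with a gripper value outside its range is refused whole. The fingers move at their own pace and stop on an object; FORCE is the grip in N (left out, the last holds). Time passes only in rows, so rows that repeat a pose let the fingers close. It gives the time, the measured TCP pose, the force and the opening at its end, in the units of the state.
- robot.get_state(): the state, without advancing time (a new reading comes with each control period).
- camera(name): name is "side" or "top" or "wrist"; returns (picture, depth): 400x640x3 uint8, red, green, blue; 400x640 float32, m along the optical axis (not along the pixel's ray), 0 where there is no reading.
- camera_info(name): a dict with "fx", "fy", "cx", "cy" (pixels), "pose" (4x4, takes a point from camera to world coordinates); the wrist camera has in their place "mount" (4x4, takes a point from camera to tool coordinates, whose origin is the TCP and whose axes are the flange's). Camera axes: x right, y up, looking along -z (the intrinsics and any distortion apply to the point x, -y, -z); pixel columns grow to the right and rows downward; lengths in m; the calibration is good to about 2 mm. A picture is of the moment at which its call begins: read the wrist's pose just before it. camera_info takes no time and is no camera call.
- robot.sign_off(): hands the job in, once; it reports no verdict.
The state is a dict: "time": time; "joint_pos": joint angles; "qvel": joint speeds; "tau": joint torques, N m; "ee_pos": TCP position; "tcp_rot": TCP orientation; "ft_force": force on the tool from outside, world axes, zero at the start; "ft_torque": the same for the moment, N m; "finger_gap": opening from 0.0 (shut) to 1.0 (fully open).
Only numpy, scipy, OpenCV 4.12 (cv2) and the standard library are available. Lean on these libraries where they do the work, as an engineer would, in place of code of your own. Each camera call takes 0.05 s, during which the arm holds its last target.

### The job

The lid of the packed lunch box on the desk is laid on but its rim is still sprung up on all four sides: press down the rim section on each side with the fingertips until every one clicks shut. Press firmly but do not crush the box; do not lift or tip it or push it out of its place, leave everything else on the desk alone, and finish clear of the box.

Things in the scene. Friction and masses are not known exactly. Their poses are not given: they have to be found in the camera images.
- foodbox: loose white plastic food box, about 0.8 kg, flat on the desk, straight-sided, 130 mm along its x, 180 mm along its y, 66 mm high with lid; turned up to 0.5 rad about vertical. Origin under its centre at desk height. Pressing harder than about 60 N crushes it.
- lid_center (a point): middle of the box's lid, on its white centre panel (82 x 132 mm), 62 mm above the desk; axes are the box's. The lid's grey rim, 27 mm wide, has one hinged section on each side and between them fixed corner pieces 27 mm square with tops 66 mm above the desk. A shut section is level with the corner pieces, 4 mm above the panel.
- front_press (a point): spot to press on the rim section of the long side nearest the robot (box -x side), 128 mm long, 27 mm wide: on its upper face, mid-length, 19 mm out from its hinge line (8 mm in from its free outer edge). It moves with the section: about 73 mm above the desk when open, 66 mm when clicked shut. Lies 60 mm (front, back) or 85 mm (left, right) out from the lid's middle when shut.
- rim_front (a joint): angle of the front rim section about its inner edge: 0 = sprung up, outer edge about 10 mm high; 0.40 rad = clicked shut and level. An over-centre snap: it first resists with about 11 N at the press spot, less and less up to half-way (0.2 rad), then snaps shut by itself and stays; let go before that it springs back up. All four start open.
- back_press (a point): spot to press on the rim section of the long far side (box +x side), 128 mm long, 27 mm wide: on its upper face, mid-length, 19 mm out from its hinge line (8 mm in from its free outer edge). It moves with the section: about 73 mm above the desk when open, 66 mm when clicked shut. Lies 60 mm (front, back) or 85 mm (left, right) out from the lid's middle when shut.
- rim_back (a joint): angle of the back rim section about its inner edge: 0 = sprung up, outer edge about 10 mm high; 0.40 rad = clicked shut and level. An over-centre snap: it first resists with about 11 N at the press spot, less and less up to half-way (0.2 rad), then snaps shut by itself and stays; let go before that it springs back up. All four start open.
- left_press (a point): spot to press on the rim section of the short side on the robot's left (box +y side), 78 mm long, 27 mm wide: on its upper face, mid-length, 19 mm out from its hinge line (8 mm in from its free outer edge). It moves with the section: about 73 mm above the desk when open, 66 mm when clicked shut. Lies 60 mm (front, back) or 85 mm (left, right) out from the lid's middle when shut.
- rim_left (a joint): angle of the left rim section about its inner edge: 0 = sprung up, outer edge about 10 mm high; 0.40 rad = clicked shut and level. An over-centre snap: it first resists with about 11 N at the press spot, less and less up to half-way (0.2 rad), then snaps shut by itself and stays; let go before that it springs back up. All four start open.
- right_press (a point): spot to press on the rim section of the short side on the robot's right (box -y side), 78 mm long, 27 mm wide: on its upper face, mid-length, 19 mm out from its hinge line (8 mm in from its free outer edge). It moves with the section: about 73 mm above the desk when open, 66 mm when clicked shut. Lies 60 mm (front, back) or 85 mm (left, right) out from the lid's middle when shut.
- rim_right (a joint): angle of the right rim section about its inner edge: 0 = sprung up, outer edge about 10 mm high; 0.40 rad = clicked shut and level. An over-centre snap: it first resists with about 11 N at the press spot, less and less up to half-way (0.2 rad), then snaps shut by itself and stays; let go before that it springs back up. All four start open.
- mug: white mug, 76 mm wide, 85 mm high, loose beside the box's left side; origin under its centre. Leave alone.
- stapler: black desk stapler, 125 x 34 x 41 mm, loose beside the box's right side; origin under its centre. Leave alone.
- spoon: steel spoon 160 mm long lying beyond the box; loose. Leave alone.
- bowl: white bowl, 140 mm wide, 55 mm high, loose, far left; origin under its centre. Leave alone.
- flask: steel flask, 68 mm wide, 200 mm high, loose, on the right; origin under its centre. Leave alone.
- pen_pot: black plastic pot, 72 mm wide, 95 mm high (its pens reach 140 mm), loose, on the right, nearer the robot; origin under its centre. Leave alone.
- glove_carton: plain cardboard carton 90 x 170 x 55 mm, loose, far right; origin under its centre. Leave alone.
Things that resemble listed ones, but are neither listed nor needed, are in the scene too. What is shaped like the foodbox but purple or red is not meant.

How it is judged:
By the outcome, as a careful person would: the job done as asked, in the order asked, and still so for the second after the job is handed in, with the robot touching nothing.
It also fails if it takes over 51 s, if anything falls off the work surface, if the arm or the gripper's body presses on something with over 40 N, if the wrist force passes 120 N, or if a joint passes its speed limit or range.

## Working session

There is one attempt and no reset: what is moved stays moved. The work goes in short steps, Python scripts to look and compute and a shell command to move; the robot and the scene stay as the last step left them, time stands still between calls to the robot, and variables do not carry over. Pictures are saved under pics/ and viewed, and the job is handed in when it is done.

```bash
ls; mkdir -p pics
python3 - <<'E'
from bench import robot,camera,camera_info
import cv2,numpy as np
s=robot.get_state();print(s)
for n in ("top","side"):
    p,d=camera(n);cv2.imwrite(f"pics/{n}0.png",p[:,:,::-1]);np.savez(f"{n}0.npz",p=p,d=d)
    print(camera_info(n))
print(camera_info("wrist"))
E
```

```text
pics
{'time': 0.0, 'joint_pos': array([-1.17419344,  0.52200776, -0.03635466,  1.60001778,  0.02117307,
        1.02110894, -0.11283334]), 'qvel': array([-9.16811846e-04, -6.55572365e-04, -3.04676329e-05,  1.98006389e-03,
       -8.90205258e-04, -2.70633583e-04,  6.84634489e-04]), 'tau': array([-1.75703855e-03, -9.27100754e+01,  1.97935089e+00, -3.69936204e+01,
        1.78254145e-02,  8.22803500e-03,  6.67732451e-06]), 'ee_pos': array([0.28112663, 0.55781319, 0.23072582]), 'tcp_rot': array([-3.14043533e+00,  4.72468889e-05,  2.67475622e+00]), 'ft_force': array([-0.06713053,  0.61255873, -0.35055325]), 'ft_torque': array([-0.01650747, -0.03395982,  0.01518211]), 'finger_gap': 0.9986625070682976}
{'fx': 431.0929782409454, 'fy': 431.0929782409454, 'cx': 324.2647120581597, 'cy': 195.90052677813114, 'pose': array([[-0.01979052,  0.9970513 , -0.07414203,  0.41747193],
       [-0.99976601, -0.01908757,  0.01017775, -0.00952204],
       [ 0.00873255,  0.0743261 ,  0.99719575,  1.15416813],
       [ 0.        ,  0.        ,  0.        ,  1.        ]])}
{'fx': 492.92150932671626, 'fy': 492.92150932671626, 'cx': 316.8710051665711, 'cy': 200.63134384056465, 'pose': array([[ 0.96104995,  0.11973226, -0.24909273,  0.18501668],
       [-0.27585223,  0.47095853, -0.83791623, -1.08117439],
       [ 0.01698674,  0.87399213,  0.48564308,  0.69055644],
       [ 0.        ,  0.        ,  0.        ,  1.        ]])}
{'fx': 322.4406623801993, 'fy': 322.4406623801993, 'cx': 321.9254353200616, 'cy': 199.0666043114175, 'mount': array([[-9.29037180e-04,  9.51277375e-01,  3.08335033e-01,
         7.94358594e-02],
       [ 9.99999514e-01,  7.81806232e-04,  6.01041490e-04,
        -5.89719866e-05],
       [ 3.30698920e-04,  3.08335441e-01, -9.51277639e-01,
        -1.43922748e-01],
       [ 0.00000000e+00,  0.00000000e+00,  0.00000000e+00,
         1.00000000e+00]])}
```

View pics/top0.png

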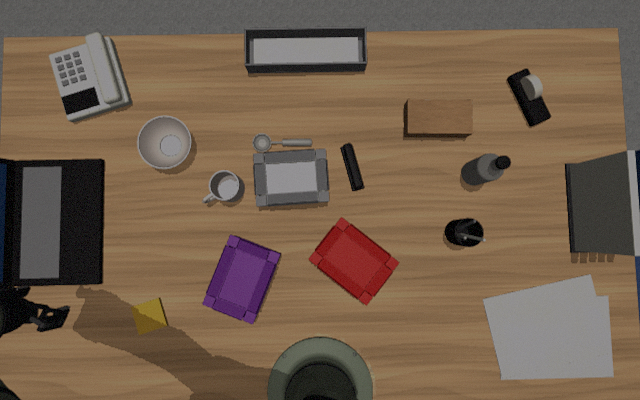

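View pics/side0.png

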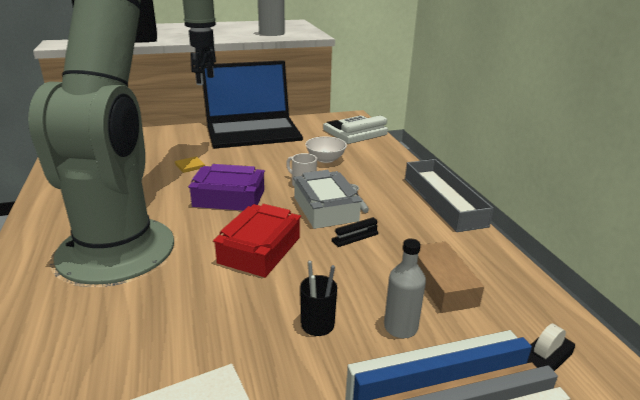

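The top view shows three box-shaped things: white/grey at (291,178), purple at (242,279) and red at (354,260). I choose the white one. Next to it are the mug (224,187), the stapler (352,167) and the spoon (283,143). Now I'll measure it and take a close crop.

```bash
cat > h.py <<'E'
import numpy as np,cv2
from bench import camera_info
def world(name,d,ci=None,T=None):
    ci=ci or camera_info(name); T=ci["pose"] if T is None else T
    v,u=np.mgrid[0:400,0:640]
    P=np.stack([(u-ci["cx"])/ci["fx"]*d,-(v-ci["cy"])/ci["fy"]*d,-d],-1)
    return P@T[:3,:3].T+T[:3,3]
E
python3 - <<'E'
from h import *
z=np.load("top0.npz");p,d=z["p"],z["d"]
W=world("top",d)
sub=np.zeros((400,640),bool);sub[140:215,240:345]=1
m=sub&(W[...,2]>0.05)&(W[...,2]<0.09)&(d>0)
n,l,st,c=cv2.connectedComponentsWithStats(m.astype(np.uint8))
i=1+np.argmax(st[1:,4]);m=l==i
Q=W[m];print(st[i],c[i])
r=cv2.minAreaRect((Q[:,:2]*1000).astype(np.float32));print(r)
print("z pct",np.percentile(Q[:,2],[1,10,30,50,70,90,99]))
hsv=cv2.cvtColor(p,cv2.COLOR_RGB2HSV)
w=m&(p.min(2)>165)
n,l,st,c=cv2.connectedComponentsWithStats(w.astype(np.uint8));i=1+np.argmax(st[1:,4]);w=l==i
Q=W[w];print("panel",st[i],cv2.minAreaRect((Q[:,:2]*1000).astype(np.float32)),np.median(Q[:,2]))
print("desk z",np.median(W[225:235,250:300,2]))
for nm,b in (("stapler",(135,200,335,372)),("mug",(165,210,200,245)),("spoon",(128,152,248,318))):
    s=np.zeros((400,640),bool);s[b[0]:b[1],b[2]:b[3]]=1
    mm=s&(W[...,2]>(0.012 if nm!="spoon" else .006))&~m&(W[...,2]<.12)
    n,l,st,c=cv2.connectedComponentsWithStats(mm.astype(np.uint8));i=1+np.argmax(st[1:,4])
    q=W[l==i];print(nm,cv2.minAreaRect((q[:,:2]*1000).astype(np.float32)),q[:,2].max())
cv2.imwrite("pics/crop0.png",cv2.resize(p[130:220,195:375,::-1],None,fx=4.4,fy=4.4,interpolation=cv2.INTER_CUBIC))
E
```

```text
[ 253  148   77   58 3967] [290.80967986 176.77464079]
((549.4528198242188, 63.33155822753906), (140.3274383544922, 190.4276580810547), 2.8376176357269287)
z pct [0.05874776 0.06153292 0.06409036 0.06695178 0.07047418 0.07499096
 0.07876195]Traceback (most recent call last):
  File "<stdin>", line 13, in <module>
    return _wrapfunc(a, 'argmax', axis=axis, out=out, **kwds)
    return bound(*args, **kwds)
ValueError: attempt to get argmax of an empty sequence
```

Run:
```python
from h import *
z=np.load("top0.npz");p,d=z["p"],z["d"]
W=world("top",d)
sub=np.zeros((400,640),bool);sub[155:205,262:322]=1
print(p[178,291],p[155,291],p[200,291])
w=sub&(p.min(2)>(int(p[178,291].min())+int(p[155,291].min()))//2)
n,l,st,c=cv2.connectedComponentsWithStats(w.astype(np.uint8));i=1+np.argmax(st[1:,4]);w=l==i
ci=camera_info("top");T=ci["pose"]
v,u=np.nonzero(w)
ray=np.stack([(u-ci["cx"])/ci["fx"],-(v-ci["cy"])/ci["fy"],-np.ones(len(u))],-1)@T[:3,:3].T
def atz(h): return T[:3,3]+ray*((h-T[2,3])/ray[:,2])[:,None]
print("panel",st[i],cv2.minAreaRect((atz(.062)[:,:2]*1000).astype(np.float32)),np.median(W[w][:,2]))
print("desk z",np.median(W[225:235,250:300,2]))
for nm,b in (("stapler",(135,200,335,372)),("mug",(165,210,200,245)),("spoon",(128,148,248,318))):
    s=np.zeros((400,640),bool);s[b[0]:b[1],b[2]:b[3]]=1
    mm=s&(W[...,2]>(0.012 if nm!="spoon" else .006))&(W[...,2]<.12)
    n,l,st,c=cv2.connectedComponentsWithStats(mm.astype(np.uint8));i=1+np.argmax(st[1:,4])
    q=W[l==i];print(nm,cv2.minAreaRect((q[:,:2]*1000).astype(np.float32)),q[:,2].max())
cv2.imwrite("pics/crop0.png",cv2.resize(p[130:220,195:375,::-1],None,fx=4.4,fy=4.4,interpolation=cv2.INTER_CUBIC))
```

```text
[148 147 146] [88 87 86] [83 82 84]
panel [ 266  161   51   33 1471] ((548.0853881835938, 63.44486999511719), (76.26815795898438, 126.21883392333984), 2.5530855655670166) 0.06298772419927978
desk z 0.0009094851864847042
stapler ((579.9151000976562, -96.08656311035156), (122.68267059326172, 31.901412963867188), 14.74870777130127) 0.04674683045346084
mug ((529.098388671875, 240.9189453125), (74.26839447021484, 101.34085083007812), 3.150278329849243) 0.09189588656926806
spoon ((654.6000366210938, 90.13899993896484), (157.74681091308594, 38.45401382446289), 89.12712860107422) 0.02511170180422151
```

View pics/crop0.png

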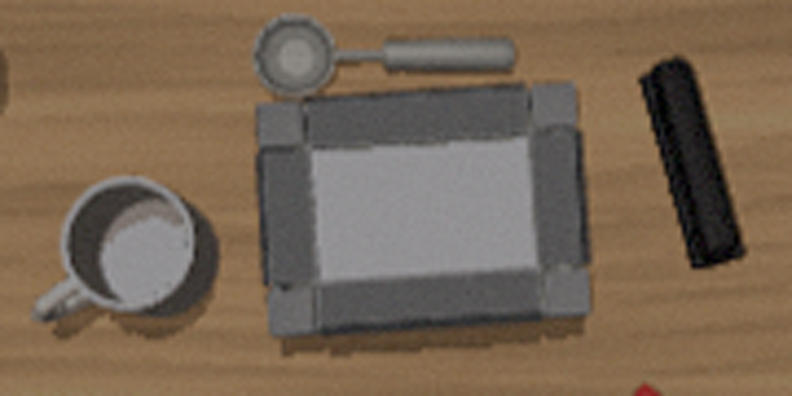

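The crop shows the white box with its centre panel (crop 315-530, 140-280) and the rim sprung up on all four sides. The mug is about 50 mm off the left side, and the stapler and spoon are clear. Next I'll hover above the front side with the fingers shut and check with the wrist camera.

```bash
cat >> h.py <<'E'
from scipy.spatial.transform import Rotation as R
from bench import robot
C=np.array([.548,.0634]);YAW=np.deg2rad(2.55)
S=dict(front=(-.060,0),back=(.060,0),left=(0,.085),right=(0,-.085),mid=(0,0))
def goto(nm,z,s=None):
    s=s or robot.get_state()
    c,n=np.cos(YAW),np.sin(YAW);b=np.array(S[nm]);
    t=np.r_[C+np.array([[c,-n],[n,c]])@b,z]
    Rt=R.from_euler('xyz',s["tcp_rot"]);Rg=R.from_euler('xyz',[np.pi,0,np.pi+YAW])
    dt=Rt.inv().apply(t-s["ee_pos"]);w=(Rt.inv()*Rg).as_rotvec()
    print(nm,"target",t.round(4),"| turn",w.round(4),"shift",dt.round(4))
E
python3 -c "
from h import *
goto('front',.2)"; python3 -m pendant --help | head
```

```text
front target [0.4881 0.0607 0.2   ] | turn [-1.000e-03 -2.000e-04 -5.114e-01] shift [-0.4085 -0.3508  0.0312]schema error: expected rows of numbers
```

```bash
python3 -m pendant '0 0 -0.12 -0.035 -0.03 0 0; 0 0 -0.24 -0.07 -0.06 0 0; 0 0 -0.36 -0.105 -0.09 0.005 0; 0 0 -0.48 -0.14 -0.12 0.01 0; 0 0 -0.511 -0.17 -0.146 0.015 0; 0 0 -0.511 -0.2 -0.172 0.02 0; 0 0 -0.511 -0.23 -0.198 0.02 0; 0 0 -0.511 -0.26 -0.224 0.025 0; 0 0 -0.511 -0.29 -0.25 0.025 0; 0 0 -0.511 -0.32 -0.275 0.03 0' 60; python3 -c "
from h import *
goto('front',.2)"
```

```text
time: 0.93
ee_pos: [0.4408, 0.1727, 0.2021]
tcp_rot: [-3.141, -0.0, -3.097]
ft_force: [2.1, 0.5, 0.1]
finger_gap: -0.005
front target [0.4881 0.0607 0.2   ] | turn [-0.0008 -0.     -0.0002] shift [-0.0423 -0.1139  0.0021]
```

```bash
python3 -m pendant '0 0 0 -0.014 -0.036 0 0; 0 0 0 -0.028 -0.075 0.002 0; 0 0 0 -0.042 -0.114 0.002 0; 0 0 0 -0.042 -0.114 0.002 0; 0 0 0 -0.042 -0.114 0.002 0; 0 0 0 -0.042 -0.114 0.002 0'
python3 - <<'E'
from h import *
from bench import camera
s=robot.get_state();p,d=camera("wrist")
ci=camera_info("wrist")
Tt=np.eye(4);Tt[:3,:3]=R.from_euler('xyz',s["tcp_rot"]).as_matrix();Tt[:3,3]=s["ee_pos"]
T=Tt@ci["mount"]; np.savez("w1.npz",p=p,d=d,T=T)
W=world("wrist",d,ci,T)
cv2.imwrite("pics/w1.png",p[:,:,::-1]);print(s["ee_pos"],s["ft_force"])
hi=(W[...,2]>.055)&(W[...,2]<.085)&(d>0)
print(np.percentile(W[hi],[1,50,99],axis=0).round(3))
E
```

```text
time: 1.43
ee_pos: [0.4876, 0.0608, 0.2]
tcp_rot: [-3.141, -0.0, -3.098]
ft_force: [-0.3, 0.5, 0.5]
finger_gap: -0.0
[0.48757605 0.0607632  0.19997499] [-0.33604838  0.52417464  0.53691582]
[[ 0.337 -0.279  0.056]
 [ 0.41   0.036  0.068]
 [ 0.73   0.326  0.081]]
```

View pics/w1.png

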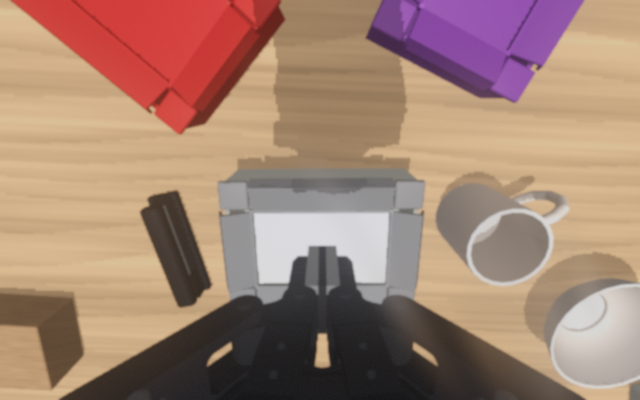

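The wrist view is upside down, with the robot side at the top. The front rim is at (320,195), the panel runs from (255,212) to (388,283), the stapler is at (178,250) and the mug at (505,240). I'll cross-check the panel edges by fitting the corner pieces.

Run:
```python
from h import *
z=np.load("w1.npz");p,d,T=z["p"],z["d"],z["T"];ci=camera_info("wrist")
def atz(u,v,h):
    r=T[:3,:3]@np.array([(u-ci["cx"])/ci["fx"],-(v-ci["cy"])/ci["fy"],-1]);return T[:3,3]+r*((h-T[2,3])/r[2])
g=p.min(2).astype(int)
# panel bounds: left/right per row, front per col (bright threshold)
thr=200
print(g[230,235:270],g[230,375:405],g[200:225,290])
th=(g[230,300]+np.median(g[225:240,235:245]))/2
L=[];Rr=[]
for v in range(220,252,4):
    row=g[v]>th; l=300
    while row[l]: l-=1
    r=352
    while row[r]: r+=1
    L.append(atz(l+.5,v,.062));Rr.append(atz(r-.5,v,.062))
F=[]
for u in list(range(265,300,5))+list(range(345,380,5)):
    v=235
    while g[v,u]>th: v-=1
    F.append(atz(u,v+.5,.062))
L,Rr,F=map(np.array,(L,Rr,F))
print("L",L.mean(0),"R",Rr.mean(0),"width",L[:,1].mean()-Rr[:,1].mean(),"F",F.mean(0))
k=np.polyfit(F[:,1],F[:,0],1);print("yaw F",-np.degrees(np.arctan(k[0])),"yaw L",[-np.degrees(np.arctan(np.polyfit(q[:,0],q[:,1],1)[0])) *-1 for q in (L,Rr)])
M=(L.mean(0)+Rr.mean(0))/2;print("mid",M)
print("centre from F", F.mean(0)+.041*np.array([np.cos(YAW),np.sin(YAW),0]))
W=world("wrist",d,ci,T)
for n,(u,v) in dict(frontL=(270,195),frontR=(370,195),panel=(280,240),cornL=(233,197),cornR=(410,197),sl=(236,235),sr=(407,235)).items(): print(n,np.median(W[v-2:v+3,u-2:u+3].reshape(-1,3),0).round(4))
```

```text
[147 148 147 148 148 147 149 148 148 149 148 148 148 148 148 149 154 153
 150 167 195 213 217 218 218 218 218 219 218 218 218 219 218 218 218] [217 217 217 218 217 217 218 218 218 218 218 216 207 183 158 153 153 150
 147 146 146 146 146 147 147 148 147 147 148 147] [145 145 144 146 146 146 146 146 145 147 150 160 177 198 212 218 218 218
 218 218 218 219 218 219 218]
L [ 0.53720307 -0.00124011  0.062     ] R [0.53171188 0.12530228 0.062     ] width -0.12654238989153335 F [0.51262303 0.05994701 0.062     ]
yaw F 2.4810673206630662 yaw L [np.float64(3.150634548005795), np.float64(2.611331386202947)]
mid [0.53445748 0.06203109 0.062     ]
centre from F [0.55358243 0.06177115 0.062     ]
frontL [0.4936 0.0156 0.0748]
frontR [0.4897 0.1028 0.0751]
panel [0.5418 0.023  0.0634]
cornL [ 0.4993 -0.0189  0.0676]
cornR [0.4924 0.14   0.0673]
sl [ 0.5337 -0.0162  0.0729]
sr [0.5271 0.1403 0.0732]
```

Both cameras agree to about 2 mm, so I take the centre as (0.549, 0.063) with yaw 2.55°. I'll now press the front side in stages.

```bash
sed -i 's/^C=.*;YAW/C=np.array([.549,.063]);YAW/' h.py; python3 -c "
from h import *
goto('front',.078)"; python3 -m pendant '0 0 0 -0.0015 0 0.03 0; 0 0 0 -0.0015 0 0.06 0; 0 0 0 -0.0015 0 0.09 0; 0 0 0 -0.0015 0 0.115 0; 0 0 0 -0.0015 0 0.12 0; 0 0 0 -0.0015 0 0.12 0; 0 0 0 -0.0015 0 0.12 0'
```

```text
front target [0.4891 0.0603 0.078 ] | turn [-0.0004 -0.0003  0.0008] shift [-0.0016 -0.0011  0.1221]
time: 2.07
ee_pos: [0.4891, 0.0622, 0.0809]
tcp_rot: [-3.141, -0.0, -3.095]
ft_force: [0.6, 0.1, 0.3]
finger_gap: 0.002
```

```bash
python3 -m pendant '0 0 0 0 0 0.002 0; 0 0 0 0 0 0.004 0; 0 0 0 0 0 0.006 0; 0 0 0 0 0 0.006 0'
```

```text
time: 2.4
ee_pos: [0.4896, 0.0624, 0.0755]
tcp_rot: [3.142, 0.001, -3.095]
ft_force: [0.6, 0.9, 8.1]
finger_gap: -0.002
```

```bash
python3 -m pendant '0 0 0 0 0 0.001 0; 0 0 0 0 0 0.002 0; 0 0 0 0 0 0.003 0; 0 0 0 0 0 0.003 0'; python3 -m pendant '0 0 0 0 0 0.001 0; 0 0 0 0 0 0.002 0; 0 0 0 0 0 0.003 0; 0 0 0 0 0 0.003 0'
```

```text
time: 2.73
ee_pos: [0.4891, 0.0624, 0.0727]
tcp_rot: [3.141, 0.001, -3.095]
ft_force: [-3.0, -0.5, 5.7]
finger_gap: 0.003
time: 3.07
ee_pos: [0.4893, 0.0624, 0.0698]
tcp_rot: [3.141, 0.001, -3.095]
ft_force: [-0.5, 0.1, -0.5]
finger_gap: -0.002
```

The force dropped to zero, so it has snapped. I'll go on gently to the level height to be sure.

```bash
python3 -m pendant '0 0 0 0 0 0.001 0; 0 0 0 0 0 0.002 0; 0 0 0 0 0 0.003 0; 0 0 0 0 0 0.0035 0; 0 0 0 0 0 0.0035 0'; python3 -c "
from h import *
goto('front',.1);goto('back',.1);goto('back',.08)"
```

```text
time: 3.48
ee_pos: [0.4893, 0.0624, 0.0662]
tcp_rot: [3.141, 0.001, -3.095]
ft_force: [0.1, 0.7, 0.1]
finger_gap: 0.003
front target [0.4891 0.0603 0.1   ] | turn [0.0002 0.001  0.0018] shift [ 0.0003 -0.002  -0.0338]
back target [0.6089 0.0657 0.1   ] | turn [0.0002 0.001  0.0018] shift [-0.1197 -0.0022 -0.0337]
back target [0.6089 0.0657 0.08  ] | turn [0.0002 0.001  0.0018] shift [-0.1197 -0.0022 -0.0137]
```

```bash
python3 -m pendant '0 0 0 0 0 -0.025 0; 0 0 0 0 0 -0.034 0; 0 0 0 -0.03 0 -0.034 0; 0 0 0 -0.06 0 -0.034 0; 0 0 0 -0.09 -0.002 -0.034 0; 0 0 0 -0.12 -0.002 -0.034 0; 0 0 0 -0.12 -0.002 -0.025 0; 0 0 0 -0.12 -0.002 -0.014 0; 0 0 0 -0.12 -0.002 -0.014 0'; python3 -c "
from h import *
goto('back',.07)"
```

```text
time: 4.23
ee_pos: [0.6074, 0.0657, 0.0779]
tcp_rot: [-3.141, -0.003, -3.095]
ft_force: [-0.4, 0.5, -0.7]
finger_gap: 0.001
back target [0.6089 0.0657 0.07  ] | turn [-0.0003 -0.0026  0.0019] shift [-0.0015 -0.0001  0.0079]
```

```bash
python3 -m pendant '0 0 0 -0.001 0 0.001 0; 0 0 0 -0.001 0 0.002 0; 0 0 0 -0.001 0 0.003 0; 0 0 0 -0.001 0 0.004 0'; python3 -m pendant '0 0 0 0 0 0.001 0; 0 0 0 0 0 0.002 0; 0 0 0 0 0 0.003 0; 0 0 0 0 0 0.0035 0';python3 -m pendant '0 0 0 0 0 0.001 0; 0 0 0 0 0 0.002 0; 0 0 0 0 0 0.003 0; 0 0 0 0 0 0.003 0'
```

```text
time: 4.57
ee_pos: [0.6083, 0.0658, 0.0747]
tcp_rot: [-3.141, -0.002, -3.095]
ft_force: [-1.4, -0.4, 8.9]
finger_gap: 0.001
time: 4.9
ee_pos: [0.6092, 0.0659, 0.0724]
tcp_rot: [-3.142, 0.001, -3.095]
ft_force: [3.8, 0.0, 7.1]
finger_gap: -0.002
time: 5.23
ee_pos: [0.6087, 0.0659, 0.0693]
tcp_rot: [-3.142, 0.0, -3.095]
ft_force: [-0.2, 0.5, 0.7]
finger_gap: 0.003
```

```bash
python3 -m pendant '0 0 0 0 0 0.001 0; 0 0 0 0 0 0.002 0; 0 0 0 0 0 0.003 0; 0 0 0 0 0 0.003 0'; python3 -c "
from h import *
goto('left',.1);goto('left',.08)"
```

```text
time: 5.57
ee_pos: [0.6085, 0.0659, 0.0661]
tcp_rot: [-3.142, -0.0, -3.095]
ft_force: [-0.7, -0.8, 1.1]
finger_gap: 0.003
left target [0.5452 0.1479 0.1   ] | turn [-0.0001 -0.0002  0.0022] shift [ 0.0594  0.0848 -0.0339]
left target [0.5452 0.1479 0.08  ] | turn [-0.0001 -0.0002  0.0022] shift [ 0.0594  0.0848 -0.0139]
```

```bash
python3 -m pendant '0 0 0 0 0 -0.025 0; 0 0 0 0 0 -0.034 0; 0 0 0 0.02 0.028 -0.034 0; 0 0 0 0.04 0.056 -0.034 0; 0 0 0 0.0594 0.085 -0.034 0; 0 0 0 0.0594 0.085 -0.034 0; 0 0 0 0.0594 0.085 -0.025 0; 0 0 0 0.0594 0.085 -0.014 0; 0 0 0 0.0594 0.085 -0.014 0'; python3 -c "
from h import *
goto('left',.07)"
```

```text
time: 6.32
ee_pos: [0.5447, 0.1469, 0.0778]
tcp_rot: [-3.14, -0.002, -3.096]
ft_force: [0.0, -0.1, -0.1]
finger_gap: 0.003
left target [0.5452 0.1479 0.07  ] | turn [-0.0012 -0.0024  0.0012] shift [-0.0006  0.001   0.0078]
```

```bash
python3 -m pendant '0 0 0 0 0.001 0.001 0; 0 0 0 0 0.001 0.002 0; 0 0 0 0 0.001 0.003 0; 0 0 0 0 0.001 0.004 0'; python3 -m pendant '0 0 0 0 0 0.001 0; 0 0 0 0 0 0.002 0; 0 0 0 0 0 0.003 0; 0 0 0 0 0 0.0035 0';python3 -m pendant '0 0 0 0 0 0.001 0; 0 0 0 0 0 0.002 0; 0 0 0 0 0 0.003 0; 0 0 0 0 0 0.003 0'
```

```text
time: 6.65
ee_pos: [0.545, 0.1477, 0.074]
tcp_rot: [-3.141, -0.002, -3.097]
ft_force: [-3.9, 3.1, 10.6]
finger_gap: 0.0
time: 6.98
ee_pos: [0.5453, 0.1472, 0.0703]
tcp_rot: [-3.141, -0.002, -3.098]
ft_force: [-0.6, -0.1, -0.3]
finger_gap: -0.004
time: 7.32
ee_pos: [0.5451, 0.147, 0.067]
tcp_rot: [-3.141, -0.003, -3.098]
ft_force: [0.5, 0.6, 0.2]
finger_gap: -0.001
```

```bash
python3 -c "
from h import *
goto('right',.1)"; python3 -m pendant '0 0 0 0 0 -0.025 0; 0 0 0 0 0 -0.033 0; 0 0 0 0 -0.035 -0.033 0; 0 0 0 -0.003 -0.07 -0.033 0; 0 0 0 -0.006 -0.105 -0.033 0; 0 0 0 -0.008 -0.14 -0.033 0; 0 0 0 -0.008 -0.17 -0.033 0; 0 0 0 -0.008 -0.17 -0.033 0; 0 0 0 -0.008 -0.17 -0.023 0; 0 0 0 -0.008 -0.17 -0.015 0'; python3 -c "
from h import *
goto('right',.07)"
```

```text
right target [ 0.5528 -0.0219  0.1   ] | turn [-0.001  -0.0026 -0.0009] shift [-0.0002 -0.1691 -0.0328]
time: 8.15
ee_pos: [0.5608, -0.0219, 0.0815]
tcp_rot: [-3.141, -0.002, -3.098]
ft_force: [-0.2, 0.8, -0.1]
finger_gap: -0.0
right target [ 0.5528 -0.0219  0.07  ] | turn [-0.0005 -0.0018 -0.0008] shift [0.008  0.0003 0.0115]
```

```bash
python3 -m pendant '0 0 0 0.004 0 0 0; 0 0 0 0.008 0 0.001 0; 0 0 0 0.008 0 0.003 0; 0 0 0 0.008 0 0.004 0; 0 0 0 0.008 0 0.005 0; 0 0 0 0.008 0 0.006 0; 0 0 0 0.008 0 0.007 0'; python3 -m pendant '0 0 0 0 0 0.001 0; 0 0 0 0 0 0.002 0; 0 0 0 0 0 0.003 0; 0 0 0 0 0 0.0035 0';python3 -m pendant '0 0 0 0 0 0.001 0; 0 0 0 0 0 0.002 0; 0 0 0 0 0 0.003 0; 0 0 0 0 0 0.003 0'; python3 -c "
from h import *
goto('right',.07)"
```

```text
time: 8.73
ee_pos: [0.5531, -0.0223, 0.075]
tcp_rot: [-3.141, -0.001, -3.098]
ft_force: [-3.2, -3.1, 10.7]
finger_gap: 0.002
time: 9.07
ee_pos: [0.5534, -0.0229, 0.0717]
tcp_rot: [-3.14, -0.001, -3.098]
ft_force: [0.1, -2.4, 3.1]
finger_gap: -0.003
time: 9.4
ee_pos: [0.5533, -0.0226, 0.0685]
tcp_rot: [-3.14, -0.001, -3.098]
ft_force: [-0.7, -0.4, -0.0]
finger_gap: -0.0
right target [ 0.5528 -0.0219  0.07  ] | turn [-0.0012 -0.0008 -0.001 ] shift [ 0.0005  0.0007 -0.0015]
```

Snapped. I'll press to level, then back up, retreat toward the robot and look.

```bash
python3 -m pendant '0 0 0 0 0 0.001 0; 0 0 0 0 0 0.002 0; 0 0 0 0 0 0.002 0; 0 0 0 0 0 -0.03 0; 0 0 0 0 0 -0.06 0; 0 0 0 0 0 -0.09 0; 0 0 0 0 0 -0.12 0; 0 0 0 0.03 0.03 -0.15 0; 0 0 0 0.06 0.06 -0.18 0; 0 0 0 0.09 0.08 -0.2 0'; python3 -m pendant '0 0 0 0.03 0 0 0; 0 0 0 0.05 0 0 0; 0 0 0 0.05 0 0 0; 0 0 0 0.05 0 0 0'
python3 - <<'E'
from h import *
from bench import camera
for n in ("top","side","wrist"):
    s=robot.get_state();p,d=camera(n);cv2.imwrite(f"pics/{n}1.png",p[:,:,::-1])
    if n=="wrist":
        ci=camera_info(n);Tt=np.eye(4);Tt[:3,:3]=R.from_euler('xyz',s["tcp_rot"]).as_matrix();Tt[:3,3]=s["ee_pos"];T=Tt@ci["mount"];W=world(n,d,ci,T)
    else: W=world(n,d)
    # heights along radial profiles near each press spot by nearest-neighbour in world xy
    c,q=np.cos(YAW),np.sin(YAW);B=(W[...,:2]-C)@np.array([[c,-q],[q,c]])
    for k,b in S.items():
        m=(np.abs(B-np.array(b)).max(-1)<.006)&(d>0)&(W[...,2]>.04)&(W[...,2]<.1)
        print(n,k,m.sum(),np.median(W[m][:,2]).round(4) if m.any() else None)
    m=(np.abs(np.abs(B)-np.array([.053,.078])).max(-1)<.006)&(d>0)&(W[...,2]>.04)&(W[...,2]<.1)
    print(n,"corners",np.median(W[m][:,2]).round(4) if m.any() else None)
E
```

```text
time: 10.23
ee_pos: [0.4733, 0.0448, 0.2593]
tcp_rot: [-3.141, -0.0, -3.098]
ft_force: [0.8, 1.4, 0.8]
finger_gap: -0.001
time: 10.57
ee_pos: [0.423, 0.0427, 0.2599]
tcp_rot: [-3.141, 0.001, -3.098]
ft_force: [1.0, -0.1, 0.1]
finger_gap: -0.003
top front 0 None
top back 20 0.0663
top left 22 0.0669
top right 19 0.0662
top mid 23 0.063
top corners 0.0673
side front 12 0.0651
side back 8 0.0655
side left 6 0.065
side right 22 0.0621
side mid 10 0.0612
side corners 0.0661
wrist front 125 0.0671
wrist back 0 None
wrist left 84 0.0673
wrist right 90 0.0674
wrist mid 0 None
wrist corners 0.0675
```

View pics/wrist1.png

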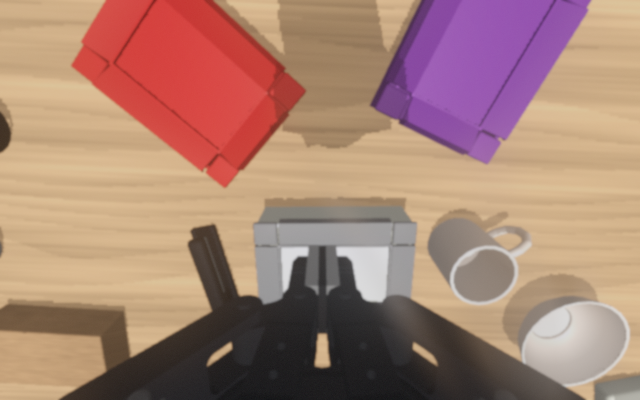

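View pics/side1.png

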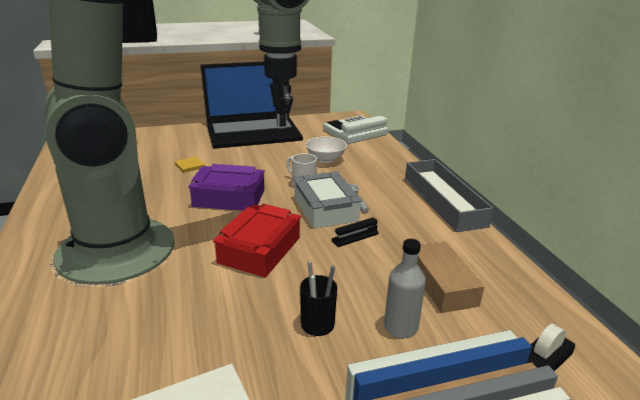

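View pics/top1.png

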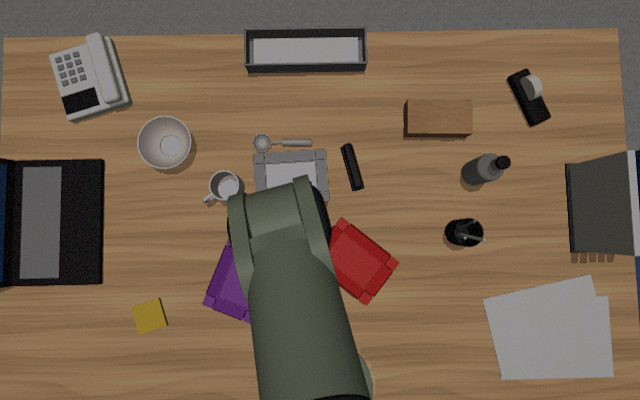

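All four sections measure level with the corner pieces (front, left and right by wrist depth, back by top depth). The pictures show the box, mug, stapler and spoon where they were.

```bash
python3 -c "
from bench import robot
print(robot.sign_off(),robot.get_state()['time'])"
```

```text
the job is handed in; nothing more can be done
the job is handed in; nothing more can be done
```

I pressed the four rim sections of the white box shut with closed fingertips, in the order front, back, left, right. The job was handed in about 10.7 s into the 51 s allowed. Each section pushed back with roughly 8–11 N in the readings, then the force dropped to about zero as it snapped. I went on down to 66–67 mm to confirm each was shut. The largest force I read stayed near 11 N, well under the 60 N that would crush the box.

**Last checks:**
- **Level:** By wrist camera depth, the front, left and right sections were at 67.1–67.4 mm, against 67.5 mm for the corner pieces. By the top camera, the back section was at 66.3 mm, against 67.3 mm for the corners.
- **Disagreement:** The side camera read the right section at 62.1 mm, at a slanting angle. The wrist (67.4 mm) and top (66.2 mm) cameras disagree with that, and I went with them.
- **Surroundings:** The box, mug, stapler and spoon look unmoved in the pictures. The gripper ended at 0.26 m height, clear of the box.
- **A slip:** I moved 8 mm too far sideways when approaching the right section and corrected it before touching the box.

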